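# Pin the swivel holder at its station with the ball-lock pin

### The arm

A 6-joint arm with a two-finger parallel gripper is mounted at the origin on the work surface. World frame = base frame: x ahead of the robot, y to its left, z up, the work surface at z = 0. Lengths are in mm, angles in rad, forces in N, time in s.
With the tool pointing down it reaches from about 375 to 900 mm from the base axis. Payload 3.1 kg.
Tool frame: the origin (TCP) lies at the very end of the fingers, on their centre line; the grasp point (between the pads) lies 19 mm behind it; y points along the fingers, x is the direction in which the jaws open and shut, and the axes are right-handed (so a half turn about y gives the same grasp; the last joint's range is limited). The gripper opens to 85 mm and grips with 20 to 120 N. Pads are 22 mm wide; open, the fingers measure 114 mm over their backs; the gripper's body (76 mm by 85 mm) begins 54 mm behind the grasp point. The pads swing forward as they close: fully open they stand 13 mm farther back than shut.
Start: joints at [1.125, 0.527, 1.433, -0, 1.181, -0.178], TCP at [165.341, 602.71, 231.31] pointing down, gripper open.
Joint ranges: [-3.08, 3.08], [-0.75, 2.2], [0.22, 2.44], [-1.43, 4.57], [0, 2.65], [-2.85, 2.85]. Speed limits (rad/s): [2.79, 2.79, 3.14, 3.14, 3.14, 3.14].

### API

Orientations are given as a rotation vector (axis times angle).
In Python, from plant import state, grab_frame, camera_info, hand_in, outline_of gives the robot as it stands.
- The arm moves only by the tool carry_out, never from a script. Its argument "series" is a list of rows, each a list of 5 numbers: the shift along the tool's x, y, z in mm, then the turn about the tool's y in rad, then the finger opening in mm, from 0 to 85.4. A call has 1 to 10 rows; each row is the pose to reach, as a shift and turn from the pose commanded when the call began, along the tool's axes at that moment; what a row does not reach only later rows make up. A row lasts 1/10 s, in which the tool goes at most 50 mm and 8.59 degrees, less where a joint would pass 70% of its speed; a pose out of reach is approached as far as the arm can. A call with a gripper value outside its range is refused whole. The fingers move at their own pace and stop on an object; "squeeze" is the grip in N (left out, the last holds). Time passes only in rows, so rows that repeat a pose let the fingers close. It gives the time, the measured TCP pose, the force and the opening at its end, in the units of the state.
- state(): the state, without advancing time (a new reading comes with each control period).
- grab_frame(name): name is "side" or "top"; returns (picture, depth): 480x640x3 uint8, blue, green, red; 480x640 float32, mm along the optical axis (not along the pixel's ray), 0 where there is no reading.
- camera_info(name): a dict with "camera_matrix" (3x3 intrinsics, pixels), "k1" (the pictures are not rectified: a ray, as slopes to the right and down, at radius r is drawn at 1 + k1 r^2 times it, then the intrinsics apply), "R" (3x3) and "t" (3): a world point X has camera coordinates R X + t. Camera axes: x right, y down, z forward; pixel columns grow to the right and rows downward; lengths in mm; the calibration is good to about 2 mm. A picture is of the moment at which its call begins. camera_info takes no time and is no camera call.
- hand_in(): hands the job in, once; it reports no verdict.
Trained networks look in the newest picture that a camera, given by its name, has taken for a name from the list of things; names that differ only in an ending like _2 or _b are one class to them, and where a whole thing is asked for, a point or a joint stands for the part that bears it (a point fixed in the world has none). Each returns a list of dicts, best first, with "p" (0 to 1); they miss things now and then, are a little off and sometimes report something else, mostly with a low value. They report only what shows in the picture. A call takes as long as a camera call.
- outline_of(camera, name): "region" (480x640 bool, what is visible of it) and "position" ([column, row] in pixels, amid what is visible of it).
The state is a dict: "time": time; "qpos": joint angles; "joint_vel": joint speeds; "tau": joint torques, N m; "eef_pos": TCP position; "tcp_rot": TCP orientation; "force": force on the tool from outside, world axes, zero at the start; "ft_torque": the same for the moment, N m; "grip_width": opening from 0.0 (shut) to 1.0 (fully open).
Only numpy, scipy, OpenCV 4.12 (cv2) and the standard library are available. Lean on these libraries where they do the work, as an engineer would, in place of code of your own. Each camera call takes 0.05 s, during which the arm holds its last target.

### The job

The filter-regulator on the blue swivel holder must be locked at its station: take the ball-lock pin with the blue button from the wooden rack, bring the plate's hole over the bush hidden in the segment below it (the yellow lines show only roughly where, so feel for it), and, pressing the button, slide the pin fully home without forcing it. Let the button spring out so that the balls lock under the segment, then give the T-handle a light upward tug, held a moment, to prove that it holds, and let go with the pin still fully in. Leave the other pin and the other things on the bench alone.

Things in the scene. Friction and masses are not known exactly. Their poses are not given: they have to be found in the camera images.
- lock_pin: Ball-lock pin, 150 g: steel shank Ø16, collar Ø33, black T-handle, blue button. Origin on its axis at the collar's underside; z up to the handle, y along the T-bar. Above it: collar to 6 mm, Ø20 neck to 22, T-bar (16 in x, 52 in y) 22 to 36, button Ø17 to 46. Shank to 37 below, its end chamfered to Ø12. Four balls on a 21 mm circle, 19 to 24 mm below; under them a plain 13 mm nose.
- pin_grip (a point): Centre of the pin's T-bar, 29 mm above the collar's underside: grasp it here across its 16 mm width; axes as the pin's. A tug of some 8 N here is a light one; more than 40 N between pin and holder, pressed or pulled, is forcing it.
- pin_button (a joint): Travel of the blue button: 0 out (balls out), 0.006 m fully in (balls inside the shank); the spring takes 3 N to start, 6 N fully. With it out the balls stop at the mouth of a 17 mm hole with only the nose in, and the pin stands there by itself. Pressed on the button from above, first the button sinks, then the whole pin slides down.
- pin_tip (a point): Centre of the pin's lower end, 37 mm below the collar's underside.
- spare_pin: The other pin in the rack, to be left alone: grey T-handle, red button, thinner Ø10 mm shank; origin under its collar, handle as the first pin's.
- rack: Wooden block 70 x 170 x 45 mm (x, y, z), fixed; origin at the centre of its underside. Both pins hang by their collars in wide holes 42 mm either side of its centre along its y, either pin in either hole. A pin lifts straight out, button untouched (37 mm of shank to clear).
- holder: The fixed swivel holder: blue foot 220 x 260 x 12 mm, pedestal, the steel index segment and above it the swivel plate (all part of this body). Origin on the axle at bench level, z up; its -y axis points to the station, where a yellow line is painted on the foot.
- axle (a point): On the vertical swivel axle, at the height of the plate's top face, 57 mm over the bench.
- swivel (a joint): Angle of the swivel plate about the axle, rad, counter-clockwise from above; at 0 its hole is at the yellow line. It turns with a light drag (about 1.3 N at the hole), stays where left, and stops at -0.6 and 0.6. The pin's nose, standing in the hole, can drag it round.
- plate_hole (a point): Centre of the upper mouth of the 17 mm hole in the aluminium swivel plate (120 x 220 x 6 mm, top 57 mm over the bench), 95 mm from the axle and 30 mm from the plate's end; z up, -y away from the axle. The filter-regulator stands on the other end, 58 mm beyond the axle, its top 240 mm over the bench.
- station (a point): Nominal station at the plate's top height, 95 mm from the axle on the yellow line. The true 17 mm bush, also 95 mm from the axle, is up to 12 mm to either side along the arc, hidden in the segment (10 mm thick, 1 mm under the plate). Collar's height over the plate: 30 mm while the nose stands on the segment, 24 dropped into the bush with the balls on the plate, 0 home; locked, it has 2 mm play.
- regulator: Spare filter-regulator lying on the bench: grey, blue knob, 180 mm long.
- gauge: Pressure gauge lying face up, Ø50 x 22 mm.
- knob_cap: Blue adjusting knob standing on the bench, Ø42 x 34 mm.
- bowl: Clear filter bowl standing on the bench, Ø52 x 78 mm.
- spanner: Spanner lying on the bench.
- carton: White carton, 62 x 75 x 110 mm.

How it is judged (in metres and radians):
On the way, in this order (a step that is already met when the one before it is completed fails the run):
1. the pin is fully home in plate and segment, its button sprung out and its balls locked (z of lock_pin in the frame of plate_hole between -0.0025 and 0.003 m and horizontal distance between lock_pin and plate_hole below 0.003 m and angle between lock_pin's own z axis and vertical below 0.08 rad and value of joint pin_button below 0.0015 m and z of lock_pin in the frame of plate_hole below 0.0015 m and contact force between the fingers and lock_pin below 0.3 N), for 0.1 s.
2. the locked pin is tugged upwards: it has risen by its play and pulls on the holder with more than 4 N, button out (z of lock_pin in the frame of plate_hole between 0.001 and 0.0045 m and value of joint pin_button below 0.002 m and contact force between lock_pin and holder above 4 N and contact force between the fingers and lock_pin above 4 N), for 0.2 s.
At the end, for the whole second after the job is handed in: The blue-button pin stands in the plate's hole and through the bush below it: shoulder within 3 mm of the plate's top face, axis within 3 mm of the hole and 0.08 rad of upright, button out to within 1.5 mm, at rest and let go (z of lock_pin in the frame of plate_hole between -0.0025 and 0.003 m and horizontal distance between lock_pin and plate_hole below 0.003 m and angle between lock_pin's own z axis and vertical below 0.08 rad and value of joint pin_button below 0.0015 m and linear speed of lock_pin below 0.01 m/s and linear speed of spare_pin below 0.02 m/s); the robot touches nothing.
It fails at once if the pin is forced: it presses on the holder with more than 40 N (contact force between lock_pin and holder above 40 N).
It fails at once if a bystander (the other pin or a thing on the bench) is moved by more than 30 mm (distance of any of spare_pin, regulator, gauge, knob_cap, bowl, spanner, carton from where it was at the start of the episode above 0.03 m).
It also fails if it takes over 72 s, if anything falls off the work surface, if the arm or the gripper's body presses on something with over 40 N, if the wrist force passes 120 N, or if a joint passes its speed limit or range.

## Working session

There is one attempt and no reset: what is moved stays moved. The work goes in short steps, Python scripts to look and compute and a tool call to move; the robot and the scene stay as the last step left them, time stands still between calls to the robot, and variables do not carry over. Pictures are saved under pics/ and viewed, and the job is handed in when it is done.

Besides the shell and the picture viewer there is one more tool, called after ">>>" in YAML: its name, and indented under it one key for each argument. carry_out: Moves the arm, as the interface text tells. Its arguments: {"type":"object","properties":{"series":{"type":"array"},"squeeze":{"type":"number"}},"required":["series"]}

```bash
ls; mkdir -p pics; python3 - <<'E'
from plant import *
import cv2, numpy as np
print(state())
for n in ("side","top"):
    c=camera_info(n); print(n,c)
    p,d=grab_frame(n); cv2.imwrite(f"pics/{n}0.png",p); np.save(f"pics/{n}0.npy",d)
E
```

```text
pics
{'time': 0.0, 'qpos': array([ 1.12451929e+00,  5.28479803e-01,  1.43393251e+00, -2.79350088e-05,
        1.18139418e+00, -1.78521086e-01]), 'joint_vel': array([ 0.00075189, -0.0004692 ,  0.00076641, -0.00074338,  0.00053482,
        0.0002274 ]), 'tau': array([ 1.86922771e-04, -4.42347229e+01, -1.78025812e+01, -2.37748754e-04,
        8.60105414e-03, -1.13167962e-05]), 'eef_pos': array([165.0254179 , 602.05990936, 230.31563874]), 'tcp_rot': array([-1.32509882, -1.00825303,  1.01151552]), 'force': array([ 0.7241236 , -0.21018401,  0.22121127]), 'ft_torque': array([ 0.01609434,  0.00915592, -0.016532  ]), 'grip_width': 1.0025731079821547}
side {'camera_matrix': array([[440.38909712,   0.        , 328.33809293],
       [  0.        , 440.38909712, 246.73855514],
       [  0.        ,   0.        ,   1.        ]]), 'k1': -0.022120728184454975, 'R': array([[ 0.78602802, -0.61817104,  0.00495144],
       [-0.41160039, -0.52930807, -0.74190167],
       [ 0.46124297,  0.58111749, -0.67049041]]), 't': array([-424.42300489,  308.74251972,  780.05464041])}
top {'camera_matrix': array([[485.78635246,   0.        , 313.61111187],
       [  0.        , 485.78635246, 241.63369205],
       [  0.        ,   0.        ,   1.        ]]), 'k1': -0.004971859003881875, 'R': array([[-0.01970981, -0.99955915, -0.02220418],
       [-0.98906157,  0.02274027, -0.14573978],
       [ 0.14618046,  0.0190888 , -0.98907375]]), 't': array([  40.17557814,  553.12128295, 1335.66080777])}
```

View pics/side0.png

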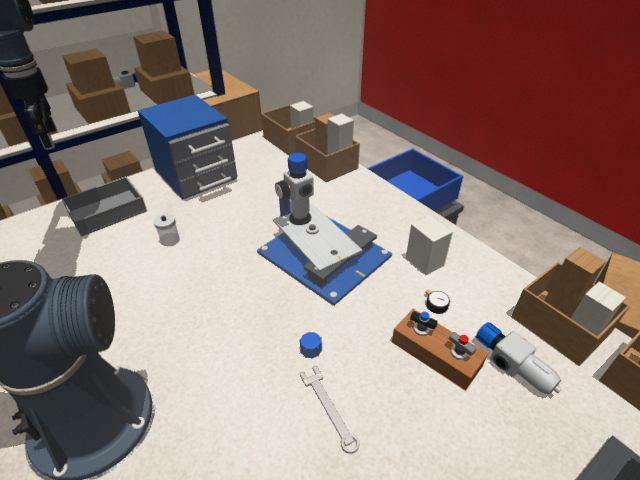

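View pics/top0.png

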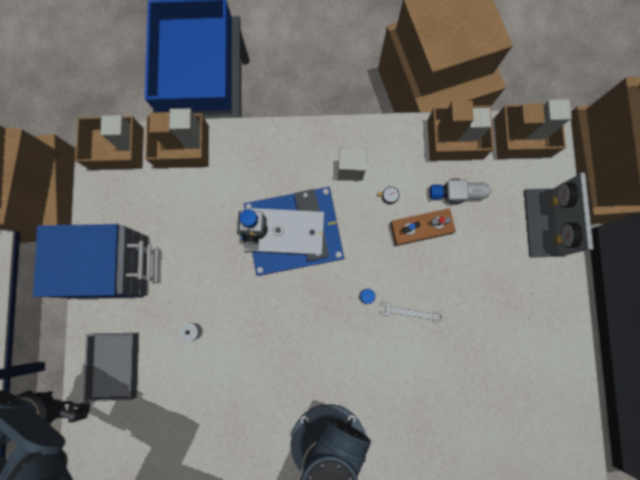

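```bash
cat > h.py <<'E'
import numpy as np, cv2
from plant import *
from scipy.spatial.transform import Rotation as Rn
def K(n):
    c=camera_info(n); return c["camera_matrix"],np.array([c["k1"],0,0,0,0.]),np.array(c["R"]),np.array(c["t"])
def proj(n,X):
    k,d,R,t=K(n); return cv2.projectPoints(np.atleast_2d(np.float64(X)),cv2.Rodrigues(R)[0],t,k,d)[0].reshape(-1,2)
def ray(n,uv):
    k,d,R,t=K(n); s=cv2.undistortPoints(np.float64(np.atleast_2d(uv)).reshape(-1,1,2),k,d).reshape(-1,2)
    v=np.c_[s,np.ones(len(s))]@R; return -R.T@t, v
def onz(n,uv,z):
    o,v=ray(n,uv); return o+v*((z-o[2])/v[:,2])[:,None]
def cloud(n,d,mask):
    ys,xs=np.nonzero(mask&(d>0)); k,dd,R,t=K(n)
    s=cv2.undistortPoints(np.c_[xs,ys].astype(float).reshape(-1,1,2),k,dd).reshape(-1,2)
    P=np.c_[s,np.ones(len(s))]*d[ys,xs][:,None]; return (P-t)@R
def crop(n,img,x0,y0,x1,y1,f,name):
    cv2.imwrite(name,cv2.resize(img[y0:y1,x0:x1],None,fx=f,fy=f,interpolation=cv2.INTER_CUBIC))
E
python3 - <<'E'
from h import *
t=cv2.imread("pics/top0.png"); s=cv2.imread("pics/side0.png")
crop("top",t,235,175,355,275,6,"pics/c1.png")
crop("side",s,245,145,405,305,3.7,"pics/c2.png")
crop("top",t,380,195,470,255,8,"pics/c3.png")
crop("side",s,380,280,500,390,5,"pics/c4.png")
for n in("top","side"):
  for k in ("lock_pin","spare_pin","pin_button","rack","holder","swivel","plate_hole"):
    r=outline_of(n,k); print(n,k,[(round(q["p"],2),np.round(q["position"],1),q["region"].sum()) for q in r[:2]])
    if r: np.save(f"pics/m_{n}_{k}.npy",r[0]["region"])
E
```

```text
top lock_pin [(0.49, array([408.6, 227.6]), np.int64(141))]
top spare_pin [(0.53, array([440.1, 221.8]), np.int64(167)), (0.47, array([291.2, 228. ]), np.int64(6922))]
top pin_button []
top rack [(0.56, array([422.6, 227.3]), np.int64(1438))]
top holder [(0.69, array([292.8, 230.5]), np.int64(6992)), (0.16, array([458.9, 190.7]), np.int64(1096))]
top swivel [(0.62, array([413.9, 227. ]), np.int64(173))]
top plate_hole [(0.86, array([281.1, 229.3]), np.int64(3394))]
side lock_pin [(0.85, array([425.1, 321.9]), np.int64(463))]
side spare_pin [(0.93, array([460.6, 347. ]), np.int64(482))]
side pin_button [(0.55, array([426.5, 316.4]), np.int64(49)), (0.26, array([439.4, 301.4]), np.int64(461))]
side rack [(0.67, array([440.8, 349.4]), np.int64(3025)), (0.35, array([166.2, 228.7]), np.int64(627))]
side holder [(0.73, array([312.1, 247.4]), np.int64(8771))]
side swivel [(0.83, array([307. , 223.1]), np.int64(4547)), (0.66, array([317.1, 246. ]), np.int64(8845))]
side plate_hole [(0.96, array([307.4, 220.7]), np.int64(4571)), (0.28, array([424.3, 323.9]), np.int64(451))]
```

View pics/c1.png

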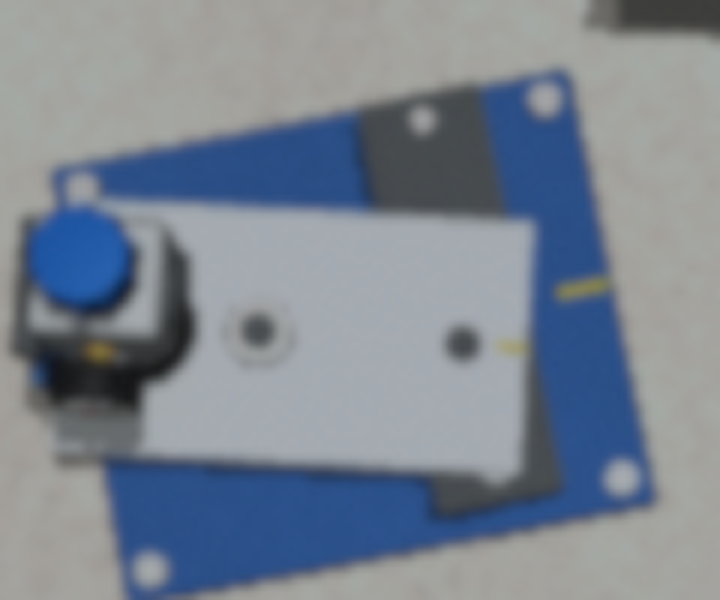

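View pics/c2.png

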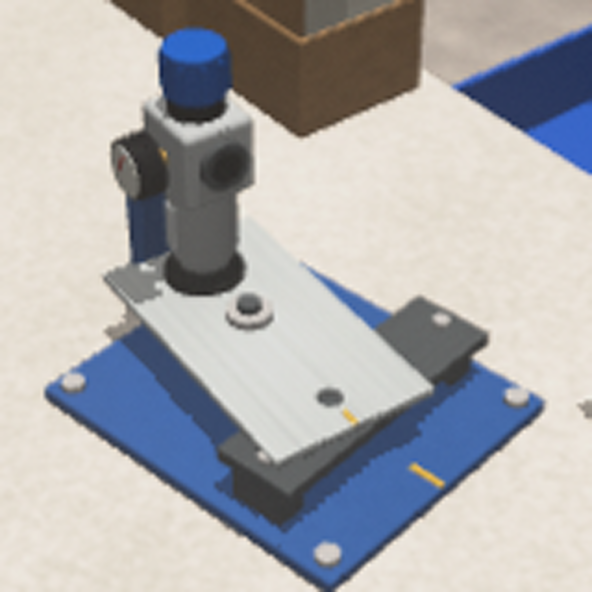

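View pics/c3.png

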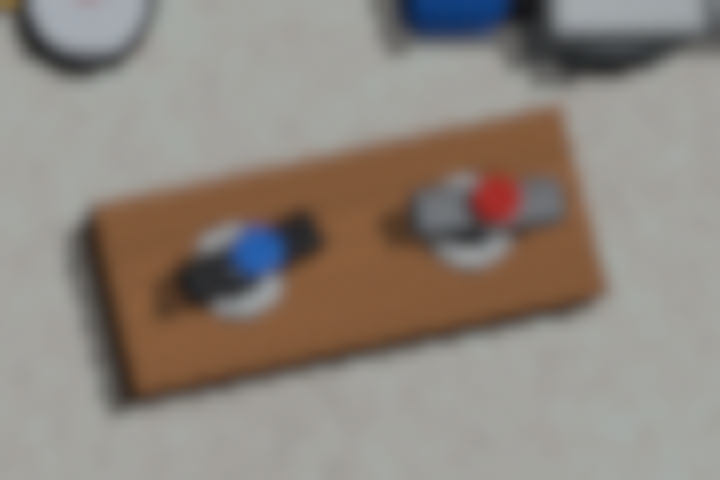

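View pics/c4.png

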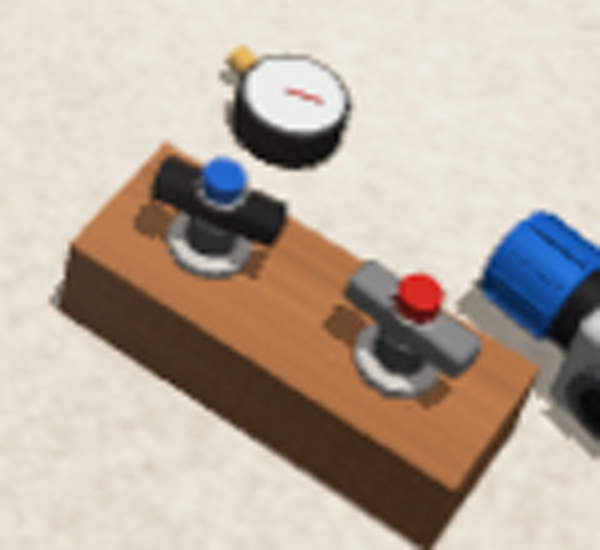

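```bash
python3 - <<'E'
from h import *
def un(p,f,x0,y0): return [(p[0]+.5)/f-.5+x0,(p[1]+.5)/f-.5+y0]
T1=lambda *p: un(p,6,235,175); S1=lambda *p: un(p,3.7,245,145); T2=lambda *p: un(p,8,380,195); S2=lambda *p: un(p,5,380,280)
def P(l,n,uv,z): print(l,n,np.round(onz(n,uv,z)[0],1))
P("axle","top",T1(259,330),62);P("axle","side",S1(248,307),62)
P("hole","top",T1(462,344),57);P("hole","side",S1(330,397),57)
for a in (556,293),(610,284): P("fline","top",T1(*a),12)
for a in (412,467),(441,485): P("fline","side",S1(*a),12)
for a in (498,345),(525,348): P("pline","top",T1(*a),57)
for a in (570,70),(655,500),(130,600),(52,172): P("foot","top",T1(*a),12)
for a in (543,405),(330,590),(47,392): P("foot","side",S1(*a),12)
P("btn","top",T2(260,248),91);P("btn","side",S2(224,172),91)
P("red","top",T2(497,196),91);P("red","side",S2(419,290),91)
P("collar","top",T2(240,270),51);P("collar","side",S2(210,243),51)
P("bar","top",T2(185,280),81);P("bar","top",T2(318,232),81)
P("bar","side",S2(160,175),77);P("bar","side",S2(284,222),77)
for a in (100,208),(560,108),(603,292),(138,395): P("rack","top",T2(*a),45)
for a in (167,145),(72,243),(538,370),(457,490): P("rack","side",S2(*a),45)
s=state(); R=Rn.from_rotvec(s["tcp_rot"]).as_matrix(); print(R.round(3), s["time"])
for n in("top","side"):
  d=np.load(f"pics/{n}0.npy")
  for k,zr in(("lock_pin",(72,84)),("lock_pin",(88,95)),("spare_pin",(88,95)),("plate_hole",(50,60)),("holder",(5,18))):
    try: m=np.load(f"pics/m_{n}_{k}.npy")
    except: continue
    C=cloud(n,d,m); C=C[(C[:,2]>zr[0])&(C[:,2]<zr[1])]
    if len(C)<5: print(n,k,len(C));continue
    c=cv2.minAreaRect(C[:,:2].astype(np.float32)); w,v=np.linalg.eigh(np.cov(C[:,:2].T)); print(n,k,zr,len(C),C.mean(0).round(1),c,v[:,1])
E
```

```text
axle top [587.2 127.9  62. ]
axle side [588.1 128.1  62. ]
hole top [579.2  33.2  57. ]
hole side [579.4  30.   57. ]
fline top [610.8 -11.8  12. ]
fline top [614.6 -38.1  12. ]
fline side [610.5 -16.3  12. ]
fline side [614.5 -39.7  12. ]
pline top [578.3  16.4  57. ]
pline top [576.6   3.8  57. ]
foot top [721.7 -21.3  12. ]
foot top [508.8 -56.8  12. ]
foot top [466.2 195.6  12. ]
foot top [676.9 233.4  12. ]
foot side [717.7 -26.   12. ]
foot side [504.7 -64.2  12. ]
foot side [463.2 188.2  12. ]
btn top [ 584.6 -242.4   91. ]
btn side [ 583.7 -243.    91. ]
red top [ 600.8 -323.9   91. ]
red side [ 599.1 -325.3   91. ]
collar top [ 584.  -242.4   51. ]
collar side [ 581.7 -245.6   51. ]
bar top [ 575.9 -218.    81. ]
bar top [ 591.5 -264.4   81. ]
bar side [ 572.9 -221.9   77. ]
bar side [ 593.9 -267.7   77. ]
rack top [ 608.5 -195.2   45. ]
rack top [ 640.7 -359.4   45. ]
rack top [ 574.2 -370.5   45. ]
rack top [ 541.3 -205.6   45. ]
rack side [ 609.2 -197.    45. ]
rack side [ 542.3 -208.9   45. ]
rack side [ 639.9 -361.7   45. ]
rack side [ 574.2 -375.4   45. ]
[[ 0.265  0. 
[... 1118 characters left out ...]
 lock_pin (88, 95) 52 [ 583.5 -244.7   90.3] ((583.7520141601562, -244.59632873535156), (15.246292114257812, 15.261496543884277), 40.30078887939453) [-0.99732126  0.07314578]
side spare_pin (88, 95) 57 [ 598.2 -325.8   90.3] ((598.3417358398438, -325.2983703613281), (15.347606658935547, 16.453144073486328), 0.6855491995811462) [-0.96986312 -0.24365043]
side plate_hole (50, 60) 2602 [580.3  92.2  56.4] ((585.9849243164062, 110.73109436035156), (223.2652130126953, 121.6200180053711), 85.3213882446289) [0.02159921 0.99976671]
side holder (5, 18) 3263 [565.4  45.1  11.4] ((593.4155883789062, 84.88639068603516), (221.0611114501953, 260.70428466796875), 9.953947067260742) [-0.62589454  0.7799077 ]
```

>>> carry_out:
  series:
    - [-35,0,-31.4,0,60]
    - [-70,0,-62.8,0,60]
    - [-105,0,-94,0,60]
    - [-140,0,-125.6,0,60]
    - [-176,0,-157,0,60]
    - [-211,0,-188,0,60]
    - [-246,0,-220,0,60]
    - [-281,0,-251,0,60]
    - [-317,0,-282.5,0,60]
    - [-352,0,-314,0,60]

```text
time: 1.8
eef_pos: [375.7, 178.5, 231.7]
tcp_rot: [-1.324, -1.011, 1.009]
force: [-0.1, 0.7, 0.1]
grip_width: 0.7
```

>>> carry_out:
  series:
    - [-35,0,-31.4,0.093,60]
    - [-70,0,-62.8,0.186,60]
    - [-105,0,-94,0.279,60]
    - [-140,0,-125.6,0.371,60]
    - [-176,0,-157,0.464,60]
    - [-211,0,-188,0.557,60]
    - [-246,0,-220,0.65,60]
    - [-281,0,-251,0.742,60]
    - [-317,0,-282.5,0.835,60]
    - [-352,0,-314,0.927,60]

```text
time: 2.8
eef_pos: [585.3, -244.4, 231.4]
tcp_rot: [-1.551, -0.292, 0.291]
force: [0.5, -0.2, 0.1]
grip_width: 0.696
```

>>> carry_out:
  series:
    - [0,45,0,0,60]
    - [0,90,0,0,60]
    - [0,120,0,0,60]
    - [0,125,0,0,60]
    - [0,125,0,0,60]

```text
time: 3.3
eef_pos: [584.5, -242.2, 105.7]
tcp_rot: [-1.549, -0.294, 0.296]
force: [0.3, -0.1, 1.1]
grip_width: 0.702
```

```bash
python3 - <<'E'
from h import *
for n,b in (("side",(360,220,510,390)),("top",(360,150,480,270))):
    p,d=grab_frame(n); crop(n,p,*b,3.5 if n=="side" else 5,f"pics/{n}1.png")
s=state(); R=Rn.from_rotvec(s["tcp_rot"]).as_matrix(); print(R.round(4),s["eef_pos"],s["qpos"])
E
```

```text
[[ 0.9301  0.0032 -0.3674]
 [ 0.3674 -0.002   0.9301]
 [ 0.0022 -1.     -0.0031]] [ 586.08643982 -243.0965206   108.23432422] [-5.69030957e-01  6.89744212e-01  1.51062002e+00  1.04642820e-05
  9.37430175e-01 -9.45250646e-01]
```

View pics/side1.png

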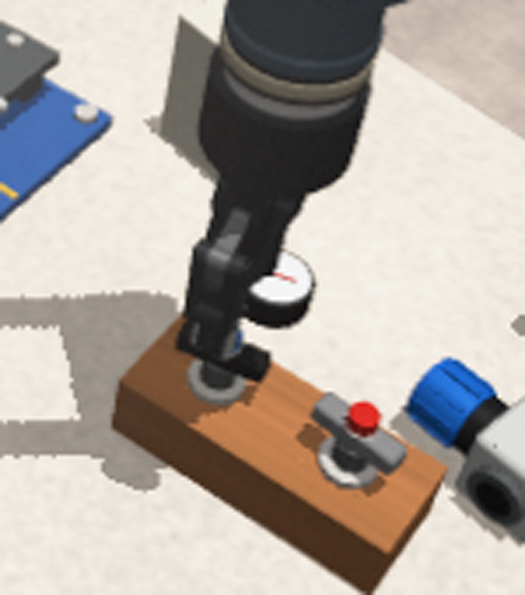

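View pics/top1.png

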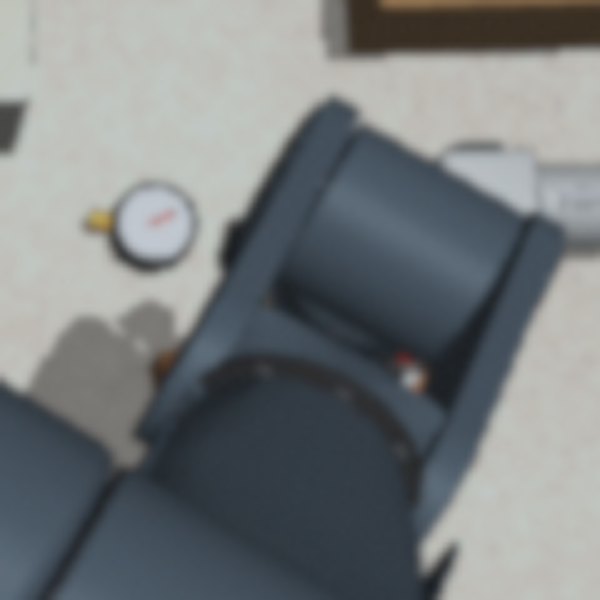

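The side view shows the open fingers astride the blue-button pin's T-bar, its collar at about (220,382) in the crop, and the spare pin clear. The arm hides the pin in the top view. I'm going down now to grasp it.

>>> carry_out:
  series:
    - [0,25,0,0,60]
    - [0,40,0,0,60]
    - [0,49,0,0,60]
    - [0,49,0,0,60]

```text
time: 3.8
eef_pos: [584.2, -242.0, 56.7]
tcp_rot: [-1.549, -0.294, 0.296]
force: [-0.5, 0.2, 0.6]
grip_width: 0.701
```

>>> carry_out:
  series:
    - [0,0,0,0,40]
    - [0,0,0,0,25]
    - [0,0,0,0,14]
    - [0,0,0,0,5]
    - [0,0,0,0,5]
    - [0,0,0,0,5]
  squeeze: 40

```text
time: 4.4
eef_pos: [585.2, -242.7, 58.3]
tcp_rot: [-1.552, -0.296, 0.294]
force: [-1.1, 0.6, 5.4]
grip_width: 0.207
```

```bash
python3 - <<'E'
from h import *
p,d=grab_frame("side"); crop("side",p,360,220,510,390,3.5,f"pics/side2.png")
s=state(); print(s)
E
```

```text
{'time': 4.45, 'qpos': array([-5.69215877e-01,  7.60940852e-01,  1.53410965e+00,  3.07223723e-05,
        8.44815180e-01, -9.45226207e-01]), 'joint_vel': array([ 0.00209742, -0.0005171 , -0.00039046,  0.00012159, -0.00049819,
       -0.00163183]), 'tau': array([-1.08942962e-01, -4.48818827e+01, -1.13142335e+01, -1.38091872e-02,
       -1.85417617e-01,  1.47316027e-04]), 'eef_pos': array([ 585.25418164, -242.69601333,   58.33109475]), 'tcp_rot': array([-1.55176498, -0.29603753,  0.29403127]), 'force': array([-0.91586659,  1.10188544,  5.30918338]), 'ft_torque': array([0.05301685, 0.14349261, 0.02715475]), 'grip_width': 0.20403254332359455}
```

View pics/side2.png

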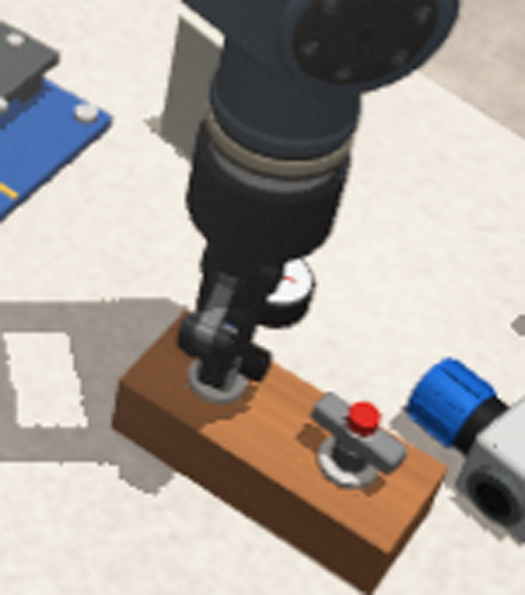

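>>> carry_out:
  series:
    - [0,-5,0,0,5]
    - [0,-20,0,0,5]
    - [0,-40,0,0,5]
    - [0,-65,0,0,5]
    - [0,-85,0,0,5]
    - [0,-95,0,0,5]
    - [0,-95,0,0,5]
  squeeze: 60

```text
time: 5.15
eef_pos: [585.5, -242.9, 154.3]
tcp_rot: [-1.553, -0.297, 0.293]
force: [-0.4, 0.7, -1.6]
grip_width: 0.196
```

```bash
python3 - <<'E'
from h import *
p,d=grab_frame("side"); crop("side",p,360,180,510,390,2.8,f"pics/side3.png"); np.save("pics/side3d.npy",d)
s=state(); print(s["eef_pos"],s["force"],s["grip_width"],s["tcp_rot"])
r=outline_of("side","lock_pin"); print([(q["p"],q["position"],q["region"].sum()) for q in r])
E
```

```text
[ 584.70557809 -242.37903229  152.83809814] [ 0.41840068 -0.11326489 -1.8797337 ] 0.19132378648930223 [-1.55118027 -0.29550059  0.2945065 ]
[(0.78, [434.9, 297.2], np.int64(241))]
```

View pics/side3.png

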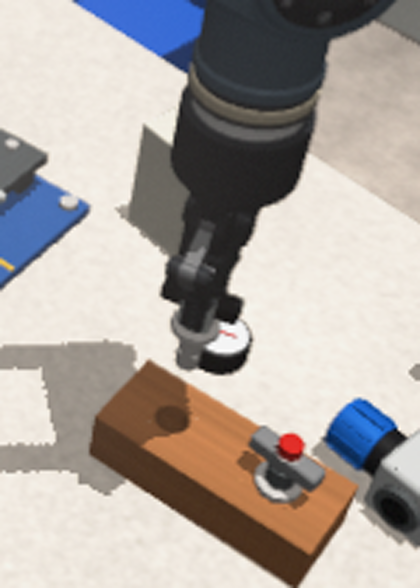

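```bash
python3 - <<'E'
from h import *
R0=Rn.from_rotvec([-1.324,-1.0098,1.0098]).as_matrix(); print(R0.round(3))
q=[1.125,0.527,1.433,0,1.181,-.178]
th=1.125+0.178; # tool x yaw guess
print(np.degrees(th))
x=np.array([np.cos(th),np.sin(th)]);z=np.array([-np.sin(th),np.cos(th)])
print(np.array([165.341,602.71])+2*(-352*x-314*z))
c=np.array([584.7,-242.4])
p=cv2.imread("pics/side3.png")
for zz,rr in ((103,6),(140,16.5),(146,16.5)):
    a=np.linspace(0,2*np.pi,60); X=np.c_[c[0]+rr*np.cos(a),c[1]+rr*np.sin(a),np.full(60,zz)]
    uv=proj("side",X); uv=((uv-[360,180]+.5)*2.8-.5)
    cv2.polylines(p,[np.round(uv*8).astype(int)],True,(0,255,0),1,cv2.LINE_AA,3)
cv2.imwrite("pics/side3b.png",cv2.resize(p[280:420,120:300],None,fx=4,fy=4,interpolation=cv2.INTER_CUBIC))
E
```

```text
[[ 0.264 -0.    -0.964]
 [ 0.964  0.     0.264]
 [ 0.    -1.     0.   ]]
74.65640070554626
[ 584.67348838 -242.37003419]
```

View pics/side3b.png

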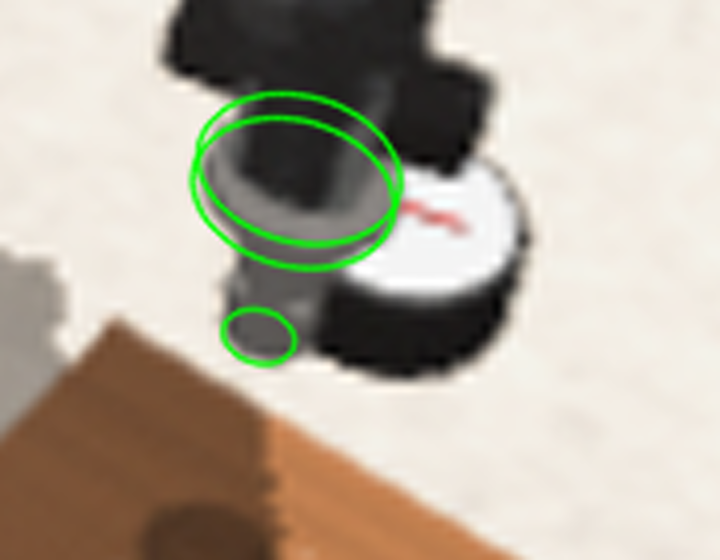

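>>> carry_out:
  series:
    - [13.7,0,36.7,0.054,5]
    - [27.3,0,73.5,0.107,5]
    - [41,0,110.2,0.161,5]
    - [54.7,0,147,0.215,5]
    - [68.4,0,183.7,0.269,5]
    - [82,0,220.5,0.322,5]
    - [95.7,0,257.2,0.376,5]
    - [95.7,0,257.2,0.376,5]
    - [95.7,0,257.2,0.376,5]

```text
time: 6.15
eef_pos: [578.3, 33.0, 151.1]
tcp_rot: [-1.571, -0.0, 0.004]
force: [-0.5, -0.2, -2.2]
grip_width: 0.199
```

```bash
cat > look.py <<'E'
from h import *
import sys
def look(name,c,z0,box=(240,130,400,290),f=5):
    p,d=grab_frame("side"); P=cv2.resize(p[box[1]:box[3],box[0]:box[2]],None,fx=f,fy=f,interpolation=cv2.INTER_CUBIC); Q=P.copy()
    for zz,rr in ((z0-37,6),(z0,16.5),(z0+6,16.5)):
        a=np.linspace(0,2*np.pi,60); X=np.c_[c[0]+rr*np.cos(a),c[1]+rr*np.sin(a),np.full(60,zz)]
        uv=(proj("side",X)-box[:2]+.5)*f-.5
        cv2.polylines(Q,[np.round(uv*8).astype(int)],True,(0,255,0),1,cv2.LINE_AA,3)
    cv2.imwrite(name,np.hstack([P,Q]) if P.shape[1]<=400 else Q); return p,d
E
python3 - <<'E'
from look import *
s=state(); print(s["eef_pos"],s["force"],s["tcp_rot"],s["qpos"].round(3),s["time"])
look("pics/s4.png",(579.3,32),140,(280,190,360,290),5)
E
```

```text
[578.29699912  33.03374422 151.06041823] [-0.45366993 -0.23519752 -2.16126005] [-1.57089587e+00 -2.74392745e-04  4.36249756e-03] [-1.360e-01  5.710e-01  1.623e+00 -1.000e-03  9.500e-01 -1.380e-01] 6.15
```

View pics/s4.png

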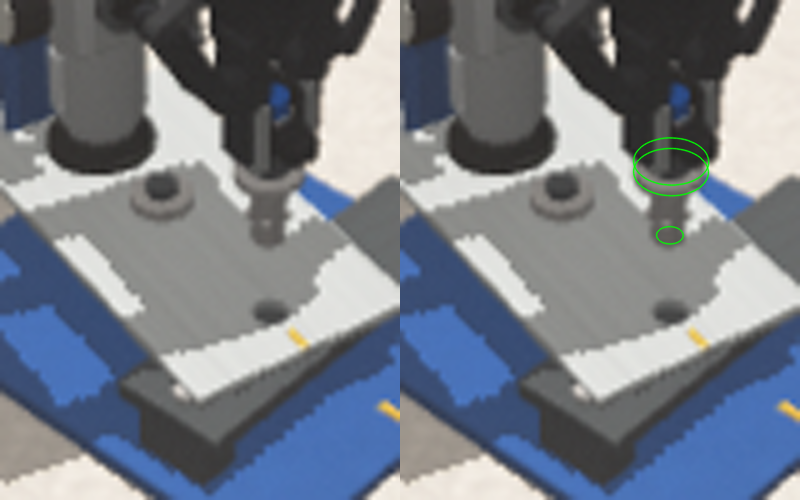

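```bash
python3 - <<'E'
from h import *
f=lambda x,y:[(x+.5)/5-.5+280,(y+.5)/5-.5+190]
print("hole",onz("side",[f(270,312)],57),"tip",onz("side",[f(268.3,237)],103),onz("side",[f(268.3,237)],100),"collar",onz("side",[f(269,175)],143))
for q in (579.3,32,103),(579.3,32,57),(579.3,33.2,57): print(proj("side",q))
E
```

```text
hole [[578.86928061  30.09486513  57.        ]] tip [[577.93321975  31.10952145 103.        ]] [[580.13096708  33.79708009 100.        ]] collar [[574.83520566  27.54164258 143.        ]]
[[333.48576773 236.55444636]]
[[333.23370853 251.48519835]]
[[332.9127096  251.20996762]]
```

>>> carry_out:
  series:
    - [0,20,0,0,5]
    - [0,32,0,0,5]
    - [0,40,0,0,5]
    - [0,40,0,0,5]
    - [0,40,0,0,5]

```text
time: 6.7
eef_pos: [579.4, 31.5, 112.2]
tcp_rot: [-1.571, 0.001, -0.0]
force: [-0.1, 0.3, -2.1]
grip_width: 0.192
```

```bash
python3 - <<'E'
from look import *
s=state(); print(s["eef_pos"],s["force"],s["time"])
look("pics/s5.png",(579.3,32),100,(300,210,360,290),6)
E
```

```text
[579.36306641  31.45268643 112.18799463] [-0.12833591  0.28762803 -2.06772214] 6.7
```

View pics/s5.png

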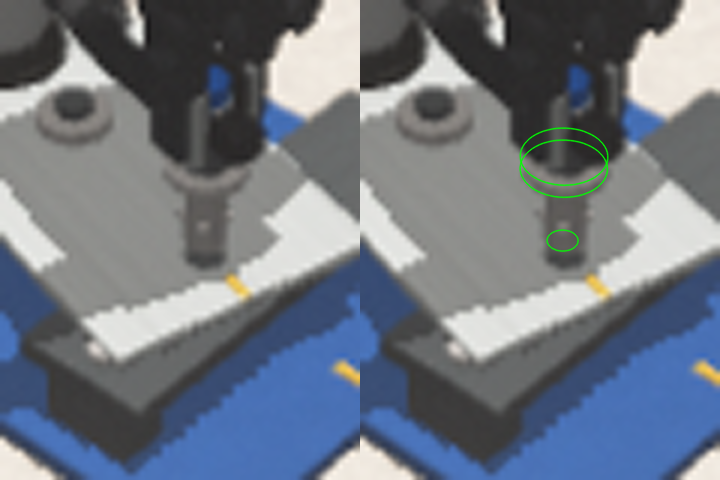

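>>> carry_out:
  series:
    - [0.5,2,-0.5,0,5]
    - [0.5,4,-0.5,0,5]
    - [0.5,5,-0.5,0,5]
    - [0.5,6,-0.5,0,5]
    - [0.5,6.5,-0.5,0,5]
    - [0.5,6.5,-0.5,0,5]

```text
time: 7.35
eef_pos: [579.7, 31.6, 105.7]
tcp_rot: [-1.571, 0.0, 0.0]
force: [0.0, 0.8, -2.0]
grip_width: 0.193
```

>>> carry_out:
  series:
    - [0,0.5,0,0,5]
    - [0,1,0,0,5]
    - [0,1.5,0,0,5]
    - [0,1.5,0,0,5]

```text
time: 7.75
eef_pos: [579.7, 31.5, 104.2]
tcp_rot: [-1.571, 0.0, 0.0]
force: [-0.5, -0.3, -1.7]
grip_width: 0.192
```

>>> carry_out:
  series:
    - [0,0.5,0,0,5]
    - [0,1,0,0,5]
    - [0,1.5,0,0,5]
    - [0,1.5,0,0,5]

```text
time: 8.15
eef_pos: [579.7, 31.5, 102.7]
tcp_rot: [-1.571, 0.0, 0.0]
force: [0.1, -0.1, -1.2]
grip_width: 0.198
```

>>> carry_out:
  series:
    - [0,0.5,0,0,5]
    - [0,1,0,0,5]
    - [0,1.5,0,0,5]
    - [0,1.5,0,0,5]

```text
time: 8.55
eef_pos: [579.7, 31.5, 101.2]
tcp_rot: [-1.571, 0.0, 0.0]
force: [-0.2, -0.4, -1.3]
grip_width: 0.194
```

>>> carry_out:
  series:
    - [0,0.5,0,0,5]
    - [0,1,0,0,5]
    - [0,1.5,0,0,5]
    - [0,1.5,0,0,5]

```text
time: 8.95
eef_pos: [579.9, 31.5, 100.4]
tcp_rot: [-1.571, -0.0, -0.0]
force: [-1.7, -1.3, 3.4]
grip_width: 0.194
```

```bash
python3 - <<'E'
from look import *
s=state(); print(s["eef_pos"],s["force"],s["ft_torque"],s["time"])
look("pics/s6.png",(579.8,31.5),88,(300,210,360,290),6)
E
```

```text
[579.86750433  31.49169485 100.40196634] [-1.6655652  -1.25703577  3.37789501] [-0.07719969  0.27461946 -0.00239761] 8.95
```

View pics/s6.png

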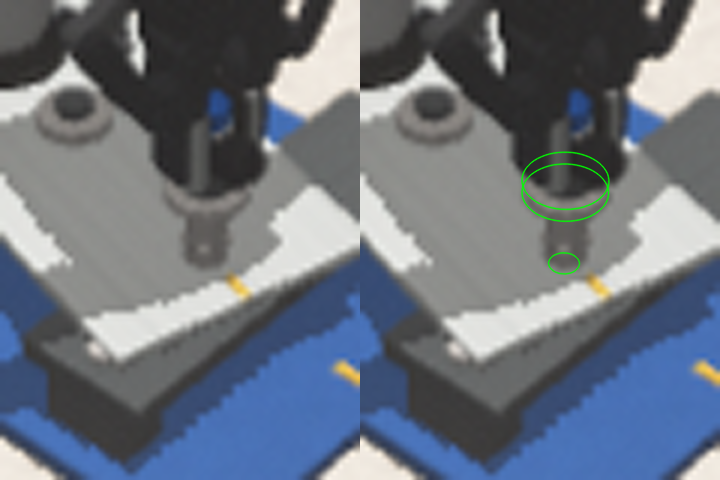

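>>> carry_out:
  series:
    - [1,0.3,-0.1,0,5]
    - [2,0.3,-0.1,0,5]
    - [3,0.3,-0.2,0,5]
    - [4,0.3,-0.2,0,5]
    - [5,0.3,-0.3,0,5]
    - [6,0.3,-0.3,0,5]
    - [6,0.3,-0.3,0,5]

```text
time: 9.7
eef_pos: [581.5, 31.5, 100.2]
tcp_rot: [-1.57, 0.007, 0.008]
force: [-7.9, 0.4, 12.9]
grip_width: 0.193
```

```bash
python3 - <<'E'
from look import *
s=state(); print(s["eef_pos"],s["force"],s["ft_torque"],s["time"])
look("pics/s7.png",(585.8,31.2),88,(300,210,360,290),6)
E
```

```text
[581.47414769  31.52796406 100.2297697 ] [-7.9269895   0.38281922 12.87100488] [-0.02848432  1.90262985 -0.01153235] 9.7
```

View pics/s7.png

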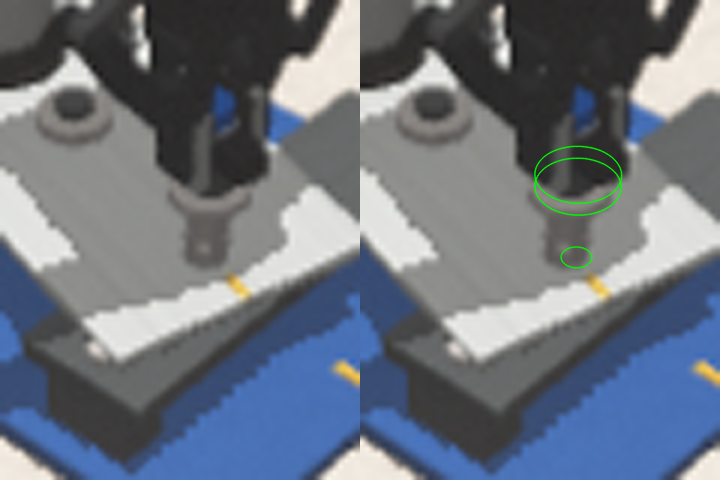

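>>> carry_out:
  series:
    - [-1,-0.3,0,0,5]
    - [-2,-0.6,0,0,5]
    - [-2,-0.9,0,0,5]
    - [-2,-0.9,0,0,5]

```text
time: 10.15
eef_pos: [581.1, 31.5, 100.3]
tcp_rot: [-1.57, 0.004, 0.005]
force: [-4.5, -0.2, 6.9]
grip_width: 0.192
```

>>> carry_out:
  series:
    - [0,-0.4,0,0,5]
    - [0,-0.4,0,0,5]
    - [0,-0.4,0,0,5]

```text
time: 10.45
eef_pos: [583.5, 31.3, 100.5]
tcp_rot: [-1.571, 0.001, 0.0]
force: [-2.8, 0.3, 0.7]
grip_width: 0.196
```

>>> carry_out:
  series:
    - [1.5,0,0,0,5]
    - [3,0,0,0,5]
    - [4.5,0,0,0,5]
    - [4.5,0,0,0,5]
    - [4.5,0.5,0,0,5]
    - [4.5,1,0,0,5]
    - [4.5,1,0,0,5]

```text
time: 11.15
eef_pos: [589.2, 31.1, 100.4]
tcp_rot: [-1.571, -0.002, -0.002]
force: [0.3, 0.1, 1.0]
grip_width: 0.193
```

>>> carry_out:
  series:
    - [0.5,-1,0,0,5]
    - [1.5,-1,0,0,5]
    - [1.5,-1,0,0,5]
    - [1.5,0,0,0,5]
    - [1.5,0,0,0,5]

```text
time: 11.65
eef_pos: [589.6, 31.2, 100.4]
tcp_rot: [-1.571, 0.0, 0.0]
force: [-1.5, -0.1, 4.2]
grip_width: 0.193
```

>>> carry_out:
  series:
    - [0.5,-1,0,0,5]
    - [1.5,-1,0,0,5]
    - [1.5,-1,0,0,5]
    - [1.5,0,0,0,5]
    - [1.5,0,0,0,5]

```text
time: 12.15
eef_pos: [591.1, 31.3, 100.4]
tcp_rot: [-1.571, 0.0, 0.0]
force: [-3.4, 0.2, 4.2]
grip_width: 0.195
```

>>> carry_out:
  series:
    - [0.5,-1,0,0,5]
    - [1.5,-1,0.1,0,5]
    - [1.5,-1,0.1,0,5]
    - [1.5,0,0.1,0,5]
    - [1.5,0,0.1,0,5]

```text
time: 12.65
eef_pos: [593.1, 31.3, 100.4]
tcp_rot: [-1.571, -0.001, -0.001]
force: [-1.7, -0.5, 4.2]
grip_width: 0.19
```

>>> carry_out:
  series:
    - [0.5,-1,0,0,5]
    - [1.5,-1,0.1,0,5]
    - [1.5,-1,0.1,0,5]
    - [1.5,0,0.1,0,5]
    - [1.5,0,0.1,0,5]

```text
time: 13.15
eef_pos: [594.5, 31.4, 100.4]
tcp_rot: [-1.571, -0.0, -0.0]
force: [-2.4, 1.2, 3.1]
grip_width: 0.189
```

>>> carry_out:
  series:
    - [0.5,-1,0,0,5]
    - [1.5,-1,0.1,0,5]
    - [1.5,-1,0.1,0,5]
    - [1.5,0,0.1,0,5]
    - [1.5,0,0.1,0,5]

```text
time: 13.65
eef_pos: [596.0, 31.5, 100.4]
tcp_rot: [-1.571, -0.0, -0.0]
force: [-2.3, -0.0, 4.3]
grip_width: 0.192
```

>>> carry_out:
  series:
    - [0.5,-1,0,0,5]
    - [1.5,-1,0.1,0,5]
    - [1.5,-1,0.1,0,5]
    - [1.5,0,0.1,0,5]
    - [1.5,0,0.1,0,5]

```text
time: 14.15
eef_pos: [597.5, 31.6, 100.3]
tcp_rot: [-1.571, -0.001, -0.0]
force: [-2.1, -0.3, 3.6]
grip_width: 0.193
```

>>> carry_out:
  series:
    - [0.5,-1,0,0,5]
    - [1.5,-1,0.1,0,5]
    - [1.5,-1,0.1,0,5]
    - [1.5,0,0.1,0,5]
    - [1.5,0,0.1,0,5]

```text
time: 14.65
eef_pos: [599.0, 31.7, 100.3]
tcp_rot: [-1.571, -0.001, -0.0]
force: [-1.2, 0.4, 3.3]
grip_width: 0.193
```

>>> carry_out:
  series:
    - [0.5,-1,0,0,5]
    - [1.5,-1,0.2,0,5]
    - [1.5,-1,0.2,0,5]
    - [1.5,0,0.2,0,5]
    - [1.5,0,0.2,0,5]

```text
time: 15.15
eef_pos: [600.5, 31.9, 100.1]
tcp_rot: [-1.571, -0.0, -0.0]
force: [-0.4, -0.0, 2.5]
grip_width: 0.194
```

>>> carry_out:
  series:
    - [0.5,-1,0,0,5]
    - [1.5,-1,0.2,0,5]
    - [1.5,-1,0.2,0,5]
    - [1.5,0,0.2,0,5]
    - [1.5,0,0.2,0,5]

```text
time: 15.65
eef_pos: [601.9, 32.1, 99.6]
tcp_rot: [-1.571, -0.0, -0.0]
force: [0.4, 0.9, -1.6]
grip_width: 0.195
```

>>> carry_out:
  series:
    - [0.5,-1,0,0,5]
    - [1.5,-1,0.2,0,5]
    - [1.5,-1,0.2,0,5]
    - [1.5,0,0.2,0,5]
    - [1.5,0,0.2,0,5]

```text
time: 16.15
eef_pos: [603.4, 32.3, 99.8]
tcp_rot: [-1.571, -0.0, -0.0]
force: [-1.7, 0.8, -2.4]
grip_width: 0.191
```

>>> carry_out:
  series:
    - [0.5,-1,0,0,5]
    - [1.5,-1,0.2,0,5]
    - [1.5,-1,0.2,0,5]
    - [1.5,0,0.2,0,5]
    - [1.5,0,0.2,0,5]

```text
time: 16.65
eef_pos: [604.9, 32.5, 99.8]
tcp_rot: [-1.571, -0.0, -0.0]
force: [-0.1, 0.1, -1.7]
grip_width: 0.192
```

```bash
python3 - <<'E'
from look import *
s=state(); print(s["eef_pos"],s["force"],s["ft_torque"],s["time"])
look("pics/s8.png",(604.8,32.5),87.5,(300,210,360,290),6)
E
```

```text
[604.94584029  32.49229123  99.84575952] [-0.06618138  0.09383932 -1.66910496] [ 0.01218466  0.20432148 -0.03720839] 16.65
```

View pics/s8.png

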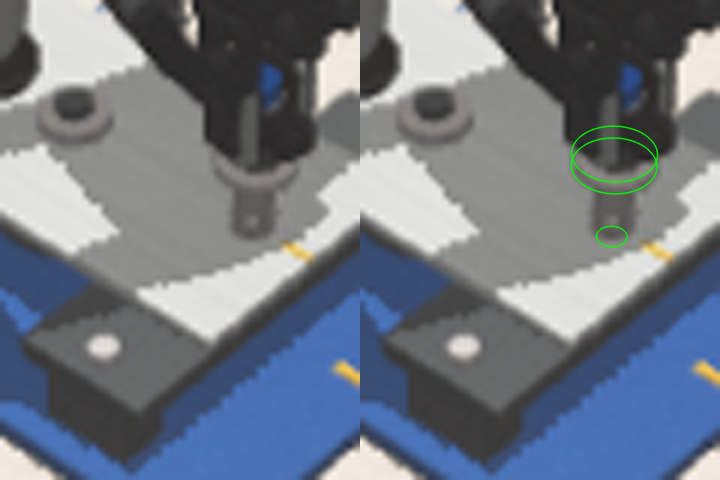

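>>> carry_out:
  series:
    - [-0.7,0,0,0,5]
    - [-1.3,0,-0.1,0,5]
    - [-1.3,0.7,-0.1,0,5]
    - [-1.3,1.3,-0.1,0,5]
    - [-1.3,1.3,-0.1,0,5]

```text
time: 17.2
eef_pos: [603.7, 32.4, 98.5]
tcp_rot: [-1.571, -0.0, -0.0]
force: [-0.6, 0.3, -2.4]
grip_width: 0.191
```

>>> carry_out:
  series:
    - [0,0.5,0,0,5]
    - [0,1,0,0,5]
    - [0,1.5,0,0,5]
    - [0,1.5,0,0,5]

```text
time: 17.6
eef_pos: [603.6, 32.4, 97.0]
tcp_rot: [-1.571, -0.0, -0.0]
force: [0.6, 0.3, -2.1]
grip_width: 0.193
```

>>> carry_out:
  series:
    - [0,0.5,0,0,5]
    - [0,1,0,0,5]
    - [0,1.5,0,0,5]
    - [0,1.5,0,0,5]

```text
time: 18.0
eef_pos: [603.6, 32.4, 95.5]
tcp_rot: [-1.571, -0.0, -0.0]
force: [0.8, 0.3, -1.7]
grip_width: 0.193
```

>>> carry_out:
  series:
    - [0,0.5,0,0,5]
    - [0,1,0,0,5]
    - [0,1,0,0,5]
    - [0,1,0,0,5]

```text
time: 18.4
eef_pos: [603.5, 32.4, 94.5]
tcp_rot: [-1.571, -0.0, -0.0]
force: [1.2, -0.3, -2.0]
grip_width: 0.197
```

>>> carry_out:
  series:
    - [0,0.3,0,0,5]
    - [0,0.7,0,0,5]
    - [0,0.7,0,0,5]

```text
time: 18.7
eef_pos: [603.6, 32.4, 94.4]
tcp_rot: [-1.571, -0.001, -0.0]
force: [0.5, -1.1, 2.5]
grip_width: 0.195
```

```bash
python3 - <<'E'
from look import *
s=state(); print(s["eef_pos"],s["force"],s["ft_torque"],s["time"])
look("pics/s9.png",(603.5,32.4),81,(300,210,360,290),6)
E
```

```text
[603.61067202  32.43389338  94.36281913] [ 0.53636874 -1.07199723  2.46777093] [0.10385475 0.01960487 0.01069228] 18.7
```

View pics/s9.png

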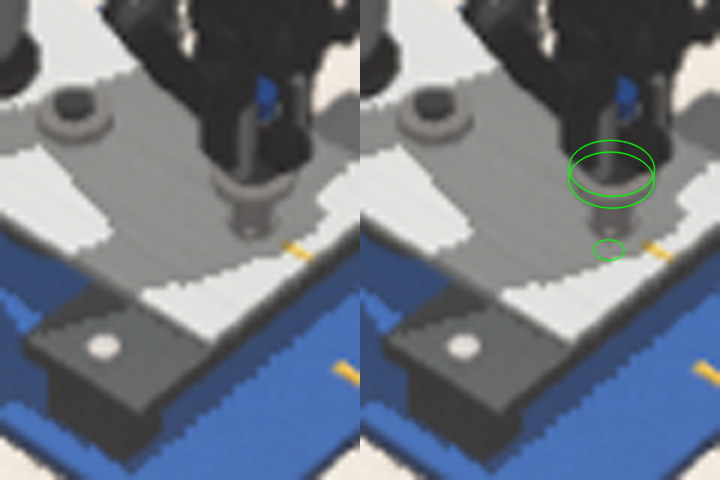

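>>> carry_out:
  series:
    - [0,0,0,0,20]
    - [0,0,0,0,30]
    - [0,0,0,0,40]
    - [0,0,0,0,40]

```text
time: 19.15
eef_pos: [603.2, 32.4, 93.5]
tcp_rot: [-1.571, 0.001, 0.001]
force: [0.4, 1.0, -0.3]
grip_width: 0.469
```

>>> carry_out:
  series:
    - [0,-5,0,0,40]
    - [0,-15,0,0,40]
    - [0,-30,0,0,40]
    - [0,-50,0,0,40]
    - [0,-61,0,0,20]
    - [0,-61,0,0,0]
    - [0,-61,0,0,0]
    - [0,-61,0,0,0]
    - [0,-61,0,0,0]

```text
time: 20.05
eef_pos: [602.8, 32.5, 153.8]
tcp_rot: [-1.571, 0.002, 0.001]
force: [-0.5, 0.3, 0.7]
grip_width: -0.005
```

```bash
python3 - <<'E'
from look import *
s=state(); print(s["eef_pos"],s["force"],s["grip_width"],s["time"])
look("pics/s10.png",(603.5,32.4),81,(300,190,360,270),6)
E
```

```text
[602.77708119  32.45801384 153.84471523] [-0.48292953  0.32958179  0.73572773] -0.004666125203190975 20.05
```

View pics/s10.png

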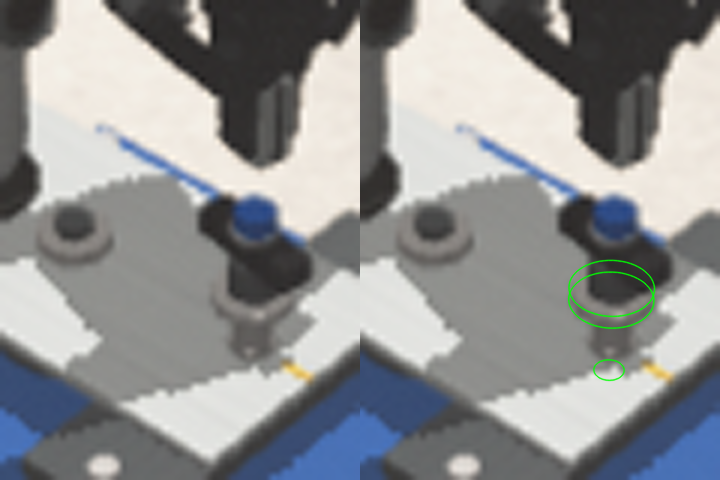

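The pin stands by itself, button out at about (255,215) in the crop, with the shut fingers above it. Now I'm pressing the button.

>>> carry_out:
  series:
    - [0,10,0,0,0]
    - [0,18,0,0,0]
    - [0,24,0,0,0]
    - [0,26,0,0,0]
    - [0,27,0,0,0]
    - [0,28,0,0,0]
    - [0,29,0,0,0]
    - [0,30,0,0,0]
    - [0,30,0,0,0]

```text
time: 21.0
eef_pos: [604.0, 32.3, 125.6]
tcp_rot: [-1.571, -0.001, -0.001]
force: [-0.1, 0.4, 4.5]
grip_width: -0.001
```

>>> carry_out:
  series:
    - [0,1,0,0,0]
    - [0,2,0,0,0]
    - [0,2,0,0,0]

```text
time: 21.3
eef_pos: [604.1, 32.4, 123.5]
tcp_rot: [-1.571, -0.001, -0.002]
force: [-0.9, 0.4, 5.4]
grip_width: 0.0
```

>>> carry_out:
  series:
    - [0,1,0,0,0]
    - [0,2,0,0,0]
    - [0,3,0,0,0]
    - [0,3,0,0,0]

```text
time: 21.7
eef_pos: [602.8, 32.5, 119.1]
tcp_rot: [-1.571, 0.001, 0.001]
force: [-0.5, -0.1, -0.1]
grip_width: -0.001
```

>>> carry_out:
  series:
    - [0,1,0,0,0]
    - [0,2,0,0,0]
    - [0,2,0,0,0]

```text
time: 22.0
eef_pos: [603.2, 32.4, 117.5]
tcp_rot: [-1.571, 0.001, 0.0]
force: [-0.9, -0.2, 0.0]
grip_width: 0.006
```

```bash
python3 - <<'E'
from look import *
s=state(); print(s["eef_pos"],s["force"],s["ft_torque"],s["time"])
look("pics/s11.png",(603.5,32.4),81,(300,190,360,270),6)
E
```

```text
[603.23211376  32.42118542 117.48375728] [-0.87094573 -0.22628503  0.03081829] [-0.01195155 -0.03868559 -0.00676319] 22.0
```

View pics/s11.png

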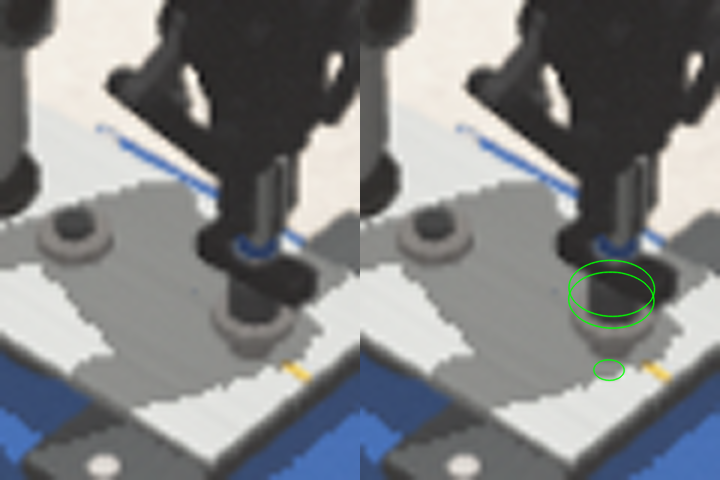

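>>> carry_out:
  series:
    - [0,1,0,0,0]
    - [0,2,0,0,0]
    - [0,3,0,0,0]
    - [0,4,0,0,0]
    - [0,4,0,0,0]

```text
time: 22.55
eef_pos: [603.3, 32.4, 113.6]
tcp_rot: [-1.571, 0.0, 0.0]
force: [-0.2, 0.4, 0.0]
grip_width: 0.001
```

>>> carry_out:
  series:
    - [0,1,0,0,0]
    - [0,2,0,0,0]
    - [0,3,0,0,0]
    - [0,3,0,0,0]

```text
time: 22.95
eef_pos: [603.5, 32.4, 110.9]
tcp_rot: [-1.571, -0.0, -0.0]
force: [-0.4, 0.1, 0.6]
grip_width: 0.003
```

```bash
python3 - <<'E'
from look import *
s=state(); print(s["eef_pos"],s["force"],s["ft_torque"],s["time"])
look("pics/s12.png",(603.5,32.4),57,(300,190,360,270),6)
E
```

```text
[603.52808098  32.35561036 110.89628733] [-0.35504024  0.14950458  0.57826033] [-0.0305918   0.05530513 -0.02901796] 22.95
```

View pics/s12.png

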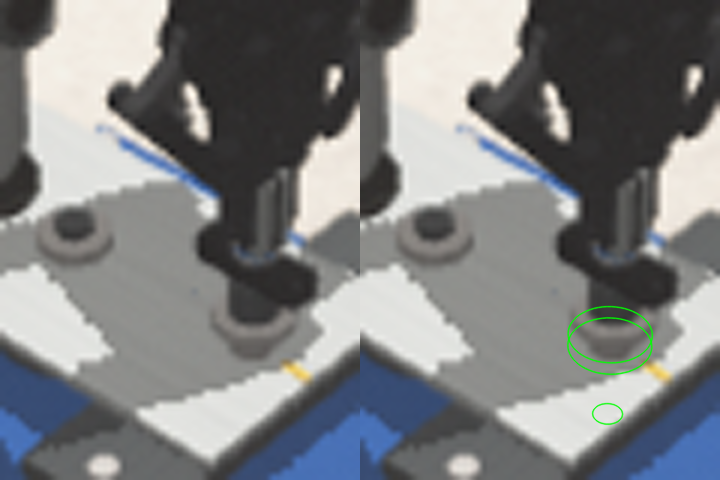

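>>> carry_out:
  series:
    - [0,1,0,0,0]
    - [0,2,0,0,0]
    - [0,2,0,0,0]

```text
time: 23.3
eef_pos: [603.4, 32.3, 108.7]
tcp_rot: [-1.571, 0.0, 0.0]
force: [0.6, -0.5, 1.0]
grip_width: -0.002
```

>>> carry_out:
  series:
    - [0,1,0,0,0]
    - [0,2,0,0,0]
    - [0,2,0,0,0]

```text
time: 23.6
eef_pos: [603.3, 32.4, 106.6]
tcp_rot: [-1.571, 0.0, 0.0]
force: [-0.8, -0.2, 0.3]
grip_width: -0.001
```

```bash
python3 - <<'E'
from look import *
s=state(); print(s["eef_pos"],s["force"],s["ft_torque"],s["time"])
look("pics/s13.png",(603.5,32.4),57,(300,190,360,270),6)
E
```

```text
[603.25278364  32.39240834 106.58309192] [-0.83785322 -0.21606689  0.34235671] [-0.09261679  0.05377848 -0.03750196] 23.6
```

View pics/s13.png

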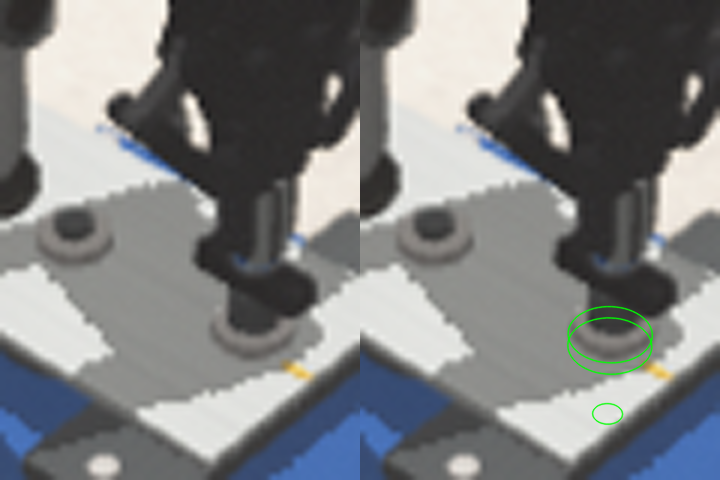

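>>> carry_out:
  series:
    - [0,1,0,0,0]
    - [0,2,0,0,0]
    - [0,3,0,0,0]
    - [0,4,0,0,0]
    - [0,4,0,0,0]

```text
time: 24.15
eef_pos: [603.1, 32.2, 102.8]
tcp_rot: [-1.571, 0.0, 0.001]
force: [-1.6, -1.0, 3.5]
grip_width: -0.001
```

>>> carry_out:
  series:
    - [0,1,0,0,0]
    - [0,2,0,0,0]
    - [0,3,0,0,0]
    - [0,4,0,0,0]
    - [0,4,0,0,0]

```text
time: 24.65
eef_pos: [603.2, 32.2, 98.9]
tcp_rot: [-1.571, 0.0, 0.001]
force: [-2.8, -1.1, 5.0]
grip_width: 0.001
```

```bash
python3 - <<'E'
from look import *
s=state(); print(s["eef_pos"],s["force"],s["ft_torque"],s["time"])
look("pics/s14.png",(603.5,32.4),57,(300,190,360,270),6)
E
```

```text
[603.18799764  32.22004958  98.87920766] [-2.82382419 -1.10821045  5.01865755] [-0.36221642  0.36092753 -0.05137486] 24.65
```

View pics/s14.png

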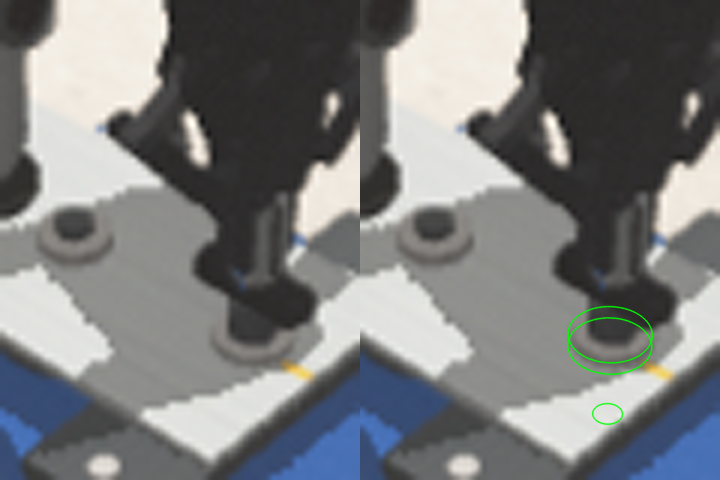

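>>> carry_out:
  series:
    - [0,0.5,0,0,0]
    - [0,1,0,0,0]
    - [0,1,0,0,0]

```text
time: 25.0
eef_pos: [603.2, 32.2, 98.0]
tcp_rot: [-1.571, 0.0, 0.001]
force: [-2.4, -1.8, 5.5]
grip_width: 0.001
```

>>> carry_out:
  series:
    - [0,0.5,0,0,0]
    - [0,1,0,0,0]
    - [0,1,0,0,0]

```text
time: 25.3
eef_pos: [603.3, 32.0, 97.9]
tcp_rot: [-1.572, -0.0, 0.0]
force: [-4.3, -1.8, 10.6]
grip_width: 0.002
```

```bash
python3 - <<'E'
from look import *
s=state(); print(s["eef_pos"],s["force"],s["ft_torque"],s["time"])
look("pics/s15.png",(603.5,32.4),57,(300,190,360,270),6)
E
```

```text
[603.29014576  31.97387869  97.8915968 ] [-4.29039634 -1.81883447 10.55724445] [-0.40123622  0.59794724  0.03844609] 25.3
```

View pics/s15.png

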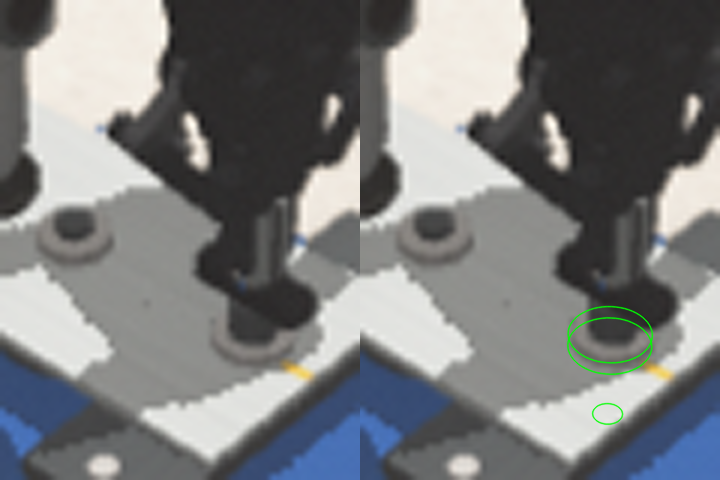

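>>> carry_out:
  series:
    - [0,-1,0,0,0]
    - [0,-2,0,0,0]
    - [0,-3,0,0,0]
    - [0,-3,0,0,0]

```text
time: 25.75
eef_pos: [603.4, 32.3, 100.1]
tcp_rot: [-1.571, -0.0, 0.0]
force: [-2.8, -0.6, 6.6]
grip_width: 0.005
```

>>> carry_out:
  series:
    - [0,-5,0,0,0]
    - [0,-15,0,0,0]
    - [0,-30,0,0,0]
    - [0,-45,0,0,0]
    - [0,-45,0,0,0]

```text
time: 26.25
eef_pos: [605.4, 32.6, 147.1]
tcp_rot: [-1.571, -0.004, -0.004]
force: [-0.0, 0.2, 0.6]
grip_width: 0.004
```

```bash
python3 - <<'E'
from look import *
s=state(); print(s["eef_pos"],s["force"],s["ft_torque"],s["time"])
look("pics/s16.png",(603.5,32.4),57,(300,190,360,270),6)
E
```

```text
[605.4251916   32.60598523 147.05080331] [-0.0229376   0.20765674  0.63526145] [-0.02525139 -0.02634208 -0.02685599] 26.25
```

View pics/s16.png

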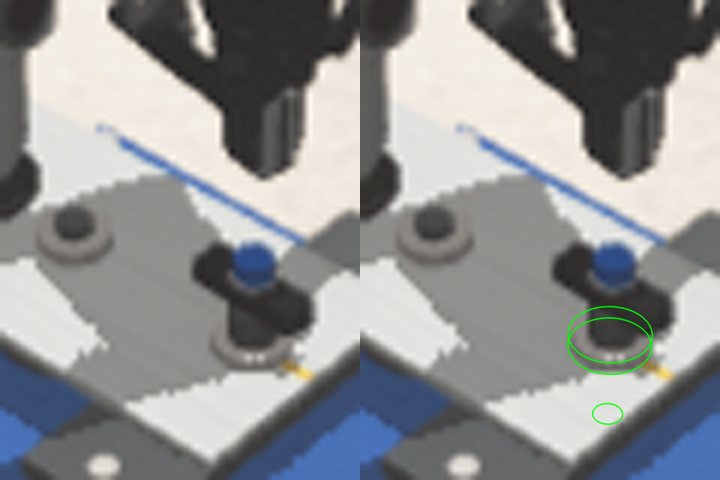

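```bash
python3 - <<'E'
from h import *
p,d=grab_frame("side")
r=outline_of("side","lock_pin"); print([(q["p"],q["position"],q["region"].sum()) for q in r])
hsv=cv2.cvtColor(p,cv2.COLOR_BGR2HSV)
m=np.zeros(d.shape,bool); m[225:240,336:348]=True
b=m&(hsv[...,1]>120)&(abs(hsv[...,0].astype(int)-110)<15)
C=cloud("side",d,b); print(len(C),C[:,:].mean(0),np.percentile(C[:,2],[5,50,80,90,95]))
if r:
    C=cloud("side",d,r[0]["region"]); print(C.mean(0),np.histogram(C[:,2],bins=np.arange(48,112,4)))
    bar=C[(C[:,2]>90)&(C[:,2]<95)]; print("bar top",bar.mean(0), len(bar))
# plate near
pm=np.zeros(d.shape,bool); pm[245:258,318:330]=True; C=cloud("side",d,pm); print("plate",C.mean(0),C[:,2].std())
uv=proj("side",[603.5,32.4,103]); print(uv)
crop("side",p,325,220,360,260,14,"pics/s17.png")
E
```

```text
[(0.57, [344.1, 239.0], np.int64(241))]
34 [604.65666259  33.8797011   98.23557454] [ 96.64257304 101.2678402  102.63516045 103.38853447 103.63703005]
[600.22909525  27.83487198  82.95911521] (array([ 0,  0,  3, 42, 12,  8,  9, 12, 13, 24, 41, 44, 11, 21,  1]), array([ 48,  52,  56,  60,  64,  68,  72,  76,  80,  84,  88,  92,  96,
       100, 104, 108]))
bar top [602.72102575  28.69510385  92.61836279] 61
plate [562.92787385  47.89784446  56.41141929] 1.331294657237678
[[341.62810577 232.22656052]]
```

View pics/s17.png

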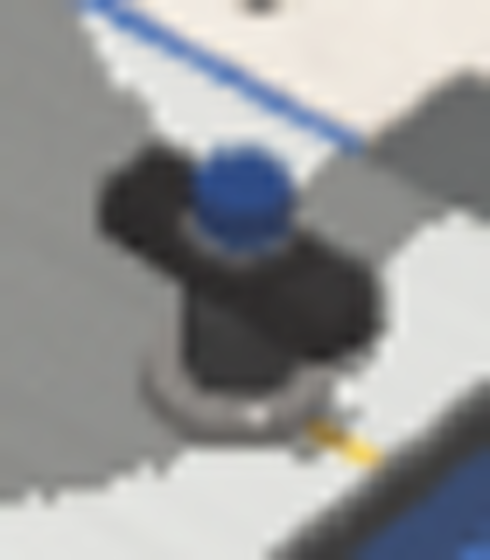

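>>> carry_out:
  series:
    - [0,0,0,0,20]
    - [0,0,0,0,40]
    - [0,0,0,0,45]
    - [0,0,0,0,45]

```text
time: 26.8
eef_pos: [603.3, 32.4, 144.4]
tcp_rot: [-1.571, 0.001, 0.0]
force: [-0.9, 0.2, 0.7]
grip_width: 0.528
```

>>> carry_out:
  series:
    - [0,20,0,0,45]
    - [0,40,0,0,45]
    - [0,57,0,0,45]
    - [0,68,0,0,45]
    - [0,73.5,0,0,45]
    - [0,73.5,0,0,45]
    - [0,73.5,0,0,45]

```text
time: 27.5
eef_pos: [604.0, 32.3, 71.8]
tcp_rot: [-1.571, -0.001, -0.001]
force: [0.1, 0.1, -0.2]
grip_width: 0.527
```

```bash
python3 - <<'E'
from look import *
s=state(); print(s["eef_pos"],s["force"],s["ft_torque"],s["time"])
look("pics/s18.png",(603.5,32.4),57,(300,190,360,270),6)
E
```

```text
[603.95497082  32.32552762  71.8267249 ] [ 0.05932159  0.09566875 -0.16056103] [ 0.00710835 -0.02255613 -0.06060905] 27.5
```

View pics/s18.png

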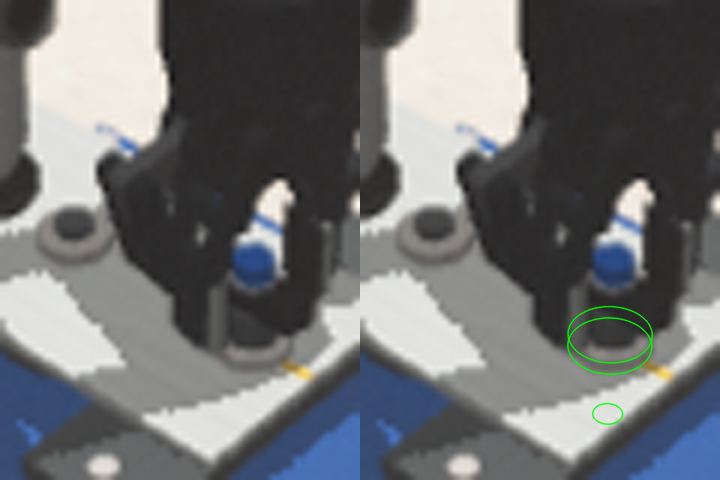

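>>> carry_out:
  series:
    - [0,0,0,0,30]
    - [0,0,0,0,20]
    - [0,0,0,0,10]
    - [0,0,0,0,5]
    - [0,0,0,0,5]
    - [0,0,0,0,5]
  squeeze: 40

```text
time: 28.15
eef_pos: [604.1, 32.3, 72.2]
tcp_rot: [-1.571, -0.001, -0.001]
force: [0.6, 0.5, 5.6]
grip_width: 0.204
```

>>> carry_out:
  series:
    - [0,-0.7,0,0,5]
    - [0,-1.4,0,0,5]
    - [0,-2,0,0,5]
    - [0,-2,0,0,5]

```text
time: 28.55
eef_pos: [603.4, 32.3, 72.9]
tcp_rot: [-1.571, 0.0, 0.0]
force: [2.3, -1.1, -2.8]
grip_width: 0.209
```

>>> carry_out:
  series:
    - [0,-0.5,0,0,5]
    - [0,-1,0,0,5]
    - [0,-1,0,0,5]

```text
time: 28.85
eef_pos: [603.4, 32.4, 74.3]
tcp_rot: [-1.571, 0.0, 0.0]
force: [0.7, -0.2, -2.1]
grip_width: 0.207
```

>>> carry_out:
  series:
    - [0,-0.3,0,0,5]
    - [0,-0.5,0,0,5]
    - [0,-0.5,0,0,5]

```text
time: 29.15
eef_pos: [603.3, 32.4, 74.4]
tcp_rot: [-1.571, 0.0, 0.0]
force: [1.7, -0.4, -6.4]
grip_width: 0.208
```

>>> carry_out:
  series:
    - [0,-0.2,0,0,5]
    - [0,-0.4,0,0,5]
    - [0,-0.4,0,0,5]
    - [0,-0.4,0,0,5]
    - [0,-0.4,0,0,5]
    - [0,-0.4,0,0,5]

```text
time: 29.75
eef_pos: [603.2, 32.4, 74.7]
tcp_rot: [-1.571, 0.001, 0.001]
force: [4.3, -0.2, -13.9]
grip_width: 0.207
```

>>> carry_out:
  series:
    - [0,0,0,0,5]
    - [0,0,0,0,5]
    - [0,0,0,0,5]
    - [0,0,0,0,5]

```text
time: 30.15
eef_pos: [603.1, 32.5, 74.8]
tcp_rot: [-1.571, 0.001, 0.001]
force: [3.2, -0.9, -18.4]
grip_width: 0.207
```

The pin rose 2 mm and then held against about 12–17 N for 0.8 s. Lowering it and letting go.

>>> carry_out:
  series:
    - [0,1,0,0,5]
    - [0,2,0,0,5]
    - [0,3,0,0,5]
    - [0,3.4,0,0,5]
    - [0,3.4,0,0,5]

```text
time: 30.65
eef_pos: [603.6, 32.5, 72.7]
tcp_rot: [-1.571, -0.001, -0.0]
force: [0.4, 0.0, -2.4]
grip_width: 0.205
```

>>> carry_out:
  series:
    - [0,0,0,0,20]
    - [0,0,0,0,35]
    - [0,0,0,0,45]
    - [0,0,0,0,45]
    - [0,-5,0,0,45]
    - [0,-20,0,0,45]
    - [0,-45,0,0,45]
    - [0,-80,0,0,45]
    - [0,-115,0,0,45]
    - [0,-115,0,0,45]

```text
time: 31.65
eef_pos: [607.4, 32.0, 193.5]
tcp_rot: [-1.572, -0.01, -0.01]
force: [0.5, -0.1, 0.0]
grip_width: 0.531
```

```bash
python3 - <<'E'
from look import *
s=state(); print(s["eef_pos"],s["force"],s["ft_torque"],s["time"])
p,d=look("pics/s19.png",(603.5,32.4),57,(300,190,360,270),6)
hsv=cv2.cvtColor(p,cv2.COLOR_BGR2HSV)
m=np.zeros(d.shape,bool); m[225:240,336:348]=True
b=m&(hsv[...,1]>120)&(abs(hsv[...,0].astype(int)-110)<15)
C=cloud("side",d,b); print(len(C),C[:,:].mean(0),np.percentile(C[:,2],[5,50,80,90,95]))
E
```

```text
[607.36817694  32.03875606 193.53142933] [ 0.4881856  -0.10974145  0.01971224] [-0.00667942 -0.00731111  0.04365573] 31.65
32 [603.62866002  33.16440257  97.79085079] [ 94.15159043 101.1169584  103.15934024 103.33461088 103.55400997]
```

View pics/s19.png

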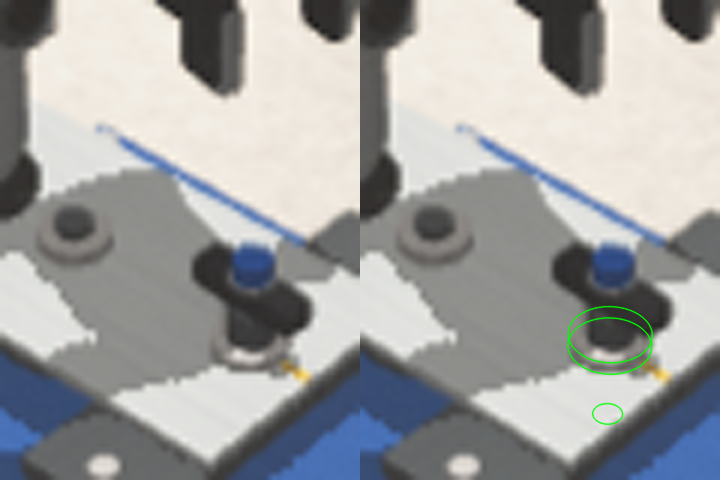

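```bash
python3 - <<'E'
import cv2,numpy as np
a=cv2.imread("pics/s16.png")[:,:360];b=cv2.imread("pics/s19.png")[:,:360]
for n,(x0,y0,x1,y1) in dict(btn=(225,238,282,290),bar=(185,240,320,345),foot=(75,325,130,370),axle=(30,200,120,270)).items():
    r=cv2.matchTemplate(b[y0-12:y1+12,x0-12:x1+12],a[y0:y1,x0:x1],cv2.TM_CCOEFF_NORMED); _,v,_,l=cv2.minMaxLoc(r); print(n,v,l[0]-12,l[1]-12)
E
```

```text
btn 0.960472583770752 -1 1
bar 0.947510838508606 -3 0
foot 0.9347296357154846 -12 -7
axle 0.8932274580001831 0 0
```

>>> carry_out:
  series:
    - [0,0,0,0,45]
    - [0,0,0,0,45]
    - [0,0,0,0,45]
    - [0,0,0,0,45]

```text
time: 32.1
eef_pos: [602.8, 32.4, 185.7]
tcp_rot: [-1.571, 0.002, 0.002]
force: [0.2, -0.8, 0.3]
grip_width: 0.527
```

```bash
python3 - <<'E'
from h import *
s=state(); print(s["eef_pos"],s["force"],s["joint_vel"].round(4),s["time"])
p,d=grab_frame("side"); cv2.imwrite("pics/s20.png",p)
a=cv2.imread("pics/side0.png")
D=cv2.absdiff(a,p).max(2); 
for n,(x0,y0,x1,y1) in dict(spare=(440,325,490,370),reg=(475,320,565,395),gauge=(420,285,455,315),cap=(297,330,325,360),bowl=(150,210,182,248),spanner=(297,362,362,455),carton=(405,215,455,275)).items(): print(n,(D[y0:y1,x0:x1]>40).mean().round(3))
E
```

```text
[602.82833152  32.4360327  185.68275035] [ 0.19929764 -0.82746729  0.309438  ] [-0.0005 -0.0034 -0.0055  0.0007 -0.0006  0.0004] 32.1
spare 0.0
reg 0.0
gauge 0.028
cap 0.0
bowl 0.007
spanner 0.0
carton 0.0
```

View pics/s20.png

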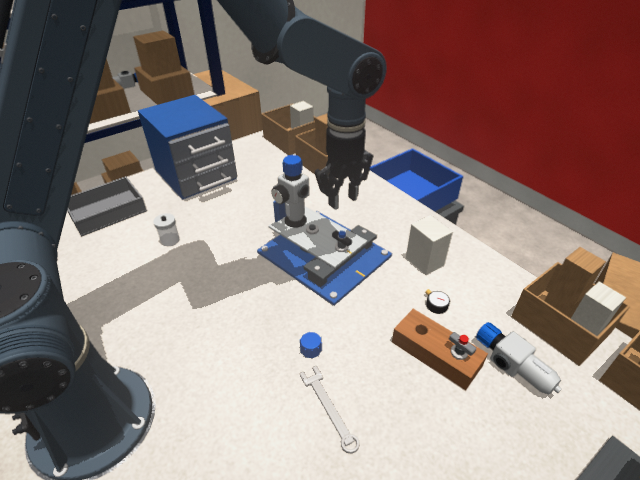

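The picture shows the pin home in the plate at about (342,240), the gripper clear above it, and the spare pin and bench items where they were. Handing in.

```bash
python3 -c "
from plant import *
print(hand_in())"
```

```text
the job is handed in; nothing more can be done
None
```

The blue-button pin is home in the plate and bush, locked, tug-tested and let go. I handed the job in at about 32 s; no verdict was reported.

- **Finding the bush:** I stood the pin's nose in the plate's hole and dragged the plate round with light presses. The nose dropped 6 mm into the bush, with TCP x about 603.5. At the first drag the nose stuck by friction under about 14 N, so I eased the press before going on.
- **Locking:** With the fingers shut I pressed the button and slid the pin down. It stopped at the expected home height under about 10 N. After I lifted off, the button was out and its top stood at about 103 mm, the home height.
- **Tug:** The pin rose about 2 mm, its play, and then held. The upward pull grew to about 17 N, roughly twice the light 8 N, but well under the 40 N limit.
- **Last checks:** The button top was again at about 103.5 mm, the gripper was clear above the pin and the arm was at rest. The spare pin and the bench things show no movement in the pictures.
- **Not measured directly:** I had no direct reading of the collar's gap to the plate. From heights and forces I put it below about 0.5 mm. A few changed pixels near the gauge and bowl I took for shadow.

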